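Hang the masking tape on the keeper peg

ROBOT

A 6-joint arm with a two-finger parallel gripper is mounted at the origin on a cart in front of the work surface, level with it; the furniture and walls round the work are solid. World frame = base frame: x ahead of the robot, y to its left, z up, the work surface at z = 0. Lengths are in m, angles in rad, forces in N, time in s.
With the tool pointing down it reaches from about 0.375 to 0.975 m from the base axis. Payload 3.8 kg.
Tool frame: the origin (TCP) lies between the finger pads; the fingertips stand 22 mm ahead of it and the grasp point (between the pads) lies 3 mm ahead of it; z points along the fingers, y is the direction in which the jaws open and shut (so a half turn about z gives the same grasp; the last joint's range is limited). The gripper opens to 85 mm and grips with 20 to 120 N. Pads are 22 mm wide; open, the fingers measure 114 mm over their backs; the gripper's body (76 mm by 85 mm) begins 54 mm behind the grasp point. The pads swing forward as they close: fully open they stand 13 mm farther back than shut.
Start: joints at [-1.359, 0.264, 1.604, -0, 1.274, -0.037], TCP at [0.166, -0.654, 0.214] pointing down, gripper open.
Joint ranges: [-2.63, 2.63], [-0.94, 2.18], [0.31, 2.57], [-1.31, 4.45], [0, 2.66], [-2.55, 2.55]. Speed limits (rad/s): [2.57, 2.57, 3.14, 3.14, 3.14, 3.14].

INTERFACE

Orientations are given as a rotation vector (axis times angle).
In Python, from workcell import * gives the robot as it stands.
- The arm moves only by the tool step_arm, never from a script. Its argument "motion" is a list that holds one entry, the list of rows, each a list of 7 numbers: the finger opening in m, from 0 to 0.0854, then the shift along the world's x, y, z in m, then the turn, a rotation vector about the world's x, y, z in degrees. A call has exactly 8 rows; each row is the pose to reach, as a shift and turn from the pose measured when the call began; what a row does not reach only later rows make up. A row lasts 1/8 s, in which the tool goes at most 62.5 mm and 10.7 degrees, less where a joint would pass 70% of its speed; a pose out of reach is approached as far as the arm can. A call with a gripper value outside its range is refused whole. The fingers move at their own pace and stop on an object; "newtons" is the grip in N (left out, the last holds). Time passes only in rows, so rows that repeat a pose let the fingers close, or fill a call up. It gives the time, the measured TCP pose, the force and the opening at its end, in the units of the state.
- read_state(): the state, without advancing time (a new reading comes with each control period).
- read_camera(name): name is "scene" or "top" or "wrist"; returns (picture, depth): 400x640x3 uint8, blue, green, red; 400x640 float32, m along the optical axis (not along the pixel's ray), 0 where there is no reading.
- get_calibration(name): a dict with "K" (3x3 intrinsics, pixels), "world_from_camera" (4x4, takes a point from camera to world coordinates). Camera axes: x right, y down, z forward; pixel columns grow to the right and rows downward; lengths in m; the calibration is good to about 2 mm. A picture is of the moment at which its call begins: read the wrist's pose just before it. get_calibration takes no time and is no camera call; for the wrist camera it gives the pose at the moment of the call.
- finish_job(): hands the job in, once; it reports no verdict.
Trained networks look in the newest picture that a camera, given by its name, has taken for a name from the list of things; names that differ only in an ending like _2 or _b are one class to them, and where a whole thing is asked for, a point or a joint stands for the part that bears it (a point fixed in the world has none). Each returns a list of dicts, best first, with "score" (0 to 1); they miss things now and then, are a little off and sometimes report something else, mostly with a low value. They report only what shows in the picture. A call takes as long as a camera call.
- spot_in(camera, thing): "xyz" ([x, y, z] in m, in the coordinates of the camera as it stood for that picture, good to about 4 mm: the middle of the surface that is visible of it).
- regions_of(camera, thing): "region" (400x640 bool, what is visible of it).
The state is a dict: "time": time; "q": joint angles; "joint_vel": joint speeds; "joint_torque": joint torques, N m; "tool_pos": TCP position; "tcp_rot": TCP orientation; "wrist_force": force on the tool from outside, world axes, zero at the start; "torque": the same for the moment, N m; "width": opening from 0.0 (shut) to 1.0 (fully open).
Only numpy, scipy, OpenCV 4.12 (cv2) and the standard library are available. Lean on these libraries where they do the work, as an engineer would, in place of code of your own. Each camera call takes 0.05 s, during which the arm holds its last target. There are 200 camera calls.

TASK

Take the roll of masking tape out of its wooden cradle and hang it on the peg of the blue stand: thread it sideways over the tip of the peg so that it swings the red flap inward and up, go on until it is past the flap, then lower it so that it hangs freely on the peg and the red flap has dropped back straight down behind it. Let go of the roll, and leave the glue bottle, the wax tin and the castor where they are.

Things in the scene. Friction and masses are not known exactly. Their poses are not given: they have to be found in the camera images.
- roll: Roll of masking tape, cream coloured: a ring 105 mm outside diameter, hole about 66 mm (wall 19 mm), 25 mm wide, about 0.15 kg. It starts standing upright in the cradle, its hole axis level. Origin: centre of one flat face; its z axis is the axis of the hole and points from that face to the other one.
- roll_mid (a point): Centre of the roll (middle of the hole, middle of the width). In the cradle it is about 70 mm above the table and the roll's top about 122 mm; the top half stands free and can be gripped from above across its 25 mm width.
- cradle: Fixed wooden cradle, 125 x 56 x 37 mm, origin under its centre on the table. Two cross bars carry the roll and two low cheeks (tops 37 mm above the table) keep it upright with about 2.5 mm play each side; the roll's axis lies along the cradle's y. The roll lifts straight up out of it.
- stand: Fixed blue stand with a level steel peg; origin on the table under the place where the roll hangs. Base plate 125 x 85 x 8 mm, x -48 to +78 mm. The peg (14 mm diameter) lies along the stand's x axis 140 mm above the table; its free tip points to -x, its root is in a post (front face at x = +55 mm, top 148 mm above the table). The roll can come on only over the tip, moving in +x.
- peg_seat (a point): Point on the peg's axis above the stand's origin where the roll is meant to hang, 62 mm in from the flap's pivot; axes as the stand's. The hanging roll's centre is about 26 mm below the peg's axis, the lower edge of its hole about 59 mm below.
- peg_nose (a point): Point on the peg's axis at the flap's pivot. A dark clevis, 18 mm high and 16 mm wide, forms the peg's tip round it, from 8 mm outward (the tip's end) to 14 mm inward; its top is 9 mm above the peg's axis. Axes as the stand's.
- flap (a joint): Red flap: a tongue 16 mm wide, 5 mm thick, hanging by its own weight (30 g) from the pivot at the peg's tip. 0 rad: straight down, against a stop: it cannot swing outward (-x). It grows as its lower end swings inward (+x) and up under the peg, to 1.45, and falls back to 0 by itself. Dropped, it bars the hanging roll's way out.
- flap_tip (a point): Lower end of the flap, 68 mm from its pivot. A roll carried in with its centre 14 mm below the peg's axis lifts the flap to about 0.8 rad and is free of it once the roll's centre is 62 mm inward of the pivot; carried higher, it must go further in.
- glue_bottle: White glue bottle with orange cap, 56 mm diameter, 168 mm high, loose, origin under its centre. Not to be disturbed.
- wax_tin: Flat red tin, 70 mm diameter, 25 mm high, loose, origin under its centre. Not to be disturbed.
- castor: Castor wheel on a plate, 55 x 75 x 84 mm, loose, origin under its centre. Not to be disturbed.

How it is judged:
On the way, in this order (a step that is already met when the one before it is completed fails the run):
1. the roll is lifted out of the cradle (z of roll_mid in the frame of cradle above 0.11 m), for 0.1 s.
2. the roll, round the peg, has swung the flap inward and up by at least 0.3 rad (value of joint flap above 0.3 rad and x of roll_mid in the frame of peg_nose above 0 m and y of roll_mid in the frame of peg_nose between -0.03 and 0.03 m and z of roll_mid in the frame of peg_nose between -0.045 and 0.03 m), for 0.05 s.
At the end, for the whole second after the job is handed in: The roll hangs on the peg inside the flap, hardly swinging: centre from 35 mm outward to 45 mm inward of peg_seat along the peg, within 20 mm sideways, 16 to 36 mm below the peg's axis, its axis within 0.35 rad of the peg's; the flap is down (below 0.2 rad) (x of roll_mid in the frame of peg_seat between -0.035 and 0.045 m and y of roll_mid in the frame of peg_seat between -0.02 and 0.02 m and z of roll_mid in the frame of peg_seat between -0.036 and -0.016 m and angle between the z axis of roll and the x axis of stand, either way round below 0.35 rad and value of joint flap below 0.2 rad and linear speed of roll below 0.08 m/s and angular speed of roll below 1.5 rad/s); the robot touches nothing.
It fails at once if the glue bottle, the wax tin or the castor is moved more than 50 mm (distance of any of glue_bottle, wax_tin, castor from where it was at the start of the episode above 0.05 m).
It also fails if it takes over 45 s, if anything falls off the work surface, if the arm or the gripper's body presses on something with over 40 N, if the wrist force passes 120 N, or if a joint passes its speed limit or range.

## Working session

There is one attempt and no reset: what is moved stays moved. The work goes in short steps, Python scripts to look and compute and a tool call to move; the robot and the scene stay as the last step left them, time stands still between calls to the robot, and variables do not carry over. Pictures are saved under pics/ and viewed, on a budget of 10 in all, crops included, one or two more only if the job needs it, and the job is handed in when it is done.

Besides the shell and the picture viewer there is one more tool, called after ">>>" as name(argument=value, ...), one argument or row to a line, values as JSON. step_arm: Moves the arm, as the interface text tells. Its arguments: {"type":"object","properties":{"motion":{"type":"array"},"newtons":{"type":"number"}},"required":["motion"]}

```bash
mkdir -p pics
cat > h.py <<'E'
from workcell import *
import numpy as np, cv2
def cloud(cam,d,m=None):
    c=get_calibration(cam);K=c["K"];T=np.array(c["world_from_camera"])
    v,u=np.nonzero((d>0)&(m if m is not None else True))
    z=d[v,u];K=np.array(K)
    p=np.c_[(u-K[0,2])*z/K[0,0],(v-K[1,2])*z/K[1,1],z]
    return p@T[:3,:3].T+T[:3,3]
E
python3 - <<'E'
from h import *
ims=[]
print(read_state())
for cam in ("scene","top"):
    im,d=read_camera(cam);ims.append(im)
    for t in ("roll","cradle","stand","flap","glue_bottle","wax_tin","castor"):
        for r in regions_of(cam,t)[:2]:
            m=r["region"]
            if m.sum()<5: continue
            p=cloud(cam,d,m);v,u=np.nonzero(m)
            print(cam,t,round(r["score"],2),"px",int(u.mean()),int(v.mean()),"n",len(p),"med",np.median(p,0).round(3),"lo",np.percentile(p,2,axis=0).round(3),"hi",np.percentile(p,98,axis=0).round(3))
    np.savez(f"{cam}.npz",im=im,d=d)
cv2.imwrite("pics/a.png",cv2.resize(np.vstack(ims),(480*1,600)) )
cv2.imwrite("pics/scene.png",ims[0]);cv2.imwrite("pics/top.png",ims[1])
E
```

```text
{'time': 0.0, 'q': array([-1.35886142e+00,  2.64780586e-01,  1.60538690e+00,  1.12292269e-05,
        1.27367530e+00, -3.68872844e-02]), 'joint_vel': array([ 0.00147391, -0.00081259, -0.00196581, -0.00072976, -0.00188196,
        0.00041172]), 'joint_torque': array([ 3.58945208e-04, -5.15102541e+01, -3.67312396e+01, -1.68014240e-04,
        1.29829621e-02, -2.19046626e-05]), 'tool_pos': array([ 0.1660758 , -0.65345762,  0.2125366 ]), 'tcp_rot': array([-3.11508652e+00, -3.89558080e-01,  2.91954760e-04]), 'wrist_force': array([ 0.13605508, -0.3686932 , -0.38122504]), 'torque': array([-0.05952926,  0.01101047,  0.03777061]), 'width': 1.001414603878999}
scene roll 0.95 px 401 190 n 693 med [ 0.51  -0.003  0.086] lo [ 0.484 -0.035  0.033] hi [0.571 0.017 0.122]
scene cradle 0.77 px 397 216 n 520 med [0.498 0.004 0.014] lo [ 0.469 -0.02   0.005] hi [0.589 0.032 0.038]
scene stand 0.56 px 302 252 n 2615 med [0.493 0.283 0.01 ] lo [0.425 0.228 0.   ] hi [0.57  0.338 0.148]
scene flap 0.59 px 301 256 n 216 med [0.428 0.321 0.104] lo [0.424 0.285 0.009] hi [0.493 0.328 0.144]
scene glue_bottle
[... 347 characters left out ...]
 [0.634 0.283 0.046] lo [0.61  0.25  0.001] hi [0.675 0.298 0.085]
top roll 0.65 px 417 195 n 813 med [ 0.529 -0.015  0.107] lo [ 0.486 -0.045  0.025] hi [0.575 0.013 0.124]
top cradle 0.79 px 403 198 n 494 med [0.523 0.001 0.014] lo [ 0.471 -0.033  0.006] hi [0.591 0.03  0.04 ]
top stand 0.82 px 287 216 n 1827 med [0.492 0.279 0.01 ] lo [0.43  0.228 0.005] hi [0.549 0.332 0.15 ]
top glue_bottle 0.93 px 223 165 n 721 med [0.607 0.415 0.1  ] lo [0.585 0.397 0.002] hi [0.64  0.448 0.163]
top wax_tin 0.95 px 358 246 n 630 med [0.417 0.113 0.025] lo [0.387 0.083 0.021] hi [0.446 0.144 0.029]
top castor 0.87 px 290 152 n 595 med [0.639 0.267 0.063] lo [ 0.61   0.244 -0.   ] hi [0.681 0.296 0.086]
```

Run:
```python
from h import *
a=[]
for cam in ("scene","top"):
    f=np.load(cam+".npz");im,d=f["im"],f["d"]
    a.append(cv2.resize(im[110:310,170:470],(800,533)) if cam=="scene" else cv2.resize(im[110:310,170:470],(800,533)))
    p=cloud(cam,d)
    s=lambda c:p[c]
    x,y,z=p.T
    r=s((abs(x-.53)<.09)&(abs(y+.01)<.07)&(z>.085)&(z<.14))
    if len(r):
        rect=cv2.minAreaRect(r[:,:2].astype(np.float32)); print(cam,"roll",len(r),rect,r.mean(0),np.percentile(r[:,2],98))
        w,V=np.linalg.eigh(np.cov(r[:,:2].T));print("  dir",V[:,1],w)
    g=(x>.40)&(x<.6)&(y>.2)&(y<.36)
    for lo,hi in((.004,.014),(.135,.155)):
        q=s(g&(z>lo)&(z<hi))
        rect=cv2.minAreaRect(q[:,:2].astype(np.float32)); print(cam,"stand",lo,len(q),rect); print(cv2.boxPoints(rect).round(3).tolist())
    q=s(g&(z>.135)); print(q[np.argsort(q[:,0])][::max(1,len(q)//25)].round(3).tolist())
cv2.imwrite("pics/b.png",cv2.resize(np.vstack(a),(450,600)))
cv2.imwrite("pics/b.png",cv2.resize(np.vstack(a)[:,:],(450,600)))
```

```text
scene roll 365 ((0.5304977297782898, -0.01570967584848404), (0.026500504463911057, 0.09915482252836227), 61.42928695678711) [ 0.51490174 -0.00490553  0.10740538] 0.12227769520113266
  dir [-0.92186102  0.38752067] [6.11481069e-05 5.58576511e-04]
scene stand 0.004 1354 ((0.5007495880126953, 0.30286896228790283), (0.12339717149734497, 0.1371973752975464), 60.4410285949707)
[[0.41100001335144043, 0.28299999237060547], [0.5299999713897705, 0.2150000035762787], [0.5910000205039978, 0.3230000138282776], [0.47200000286102295, 0.38999998569488525]]
scene stand 0.135 438 ((0.48529568314552307, 0.29226410388946533), (0.03939056769013405, 0.142659991979599), 58.02555847167969)
[[0.414000004529953, 0.31299999356269836], [0.5350000262260437, 0.23800000548362732], [0.5559999942779541, 0.2709999978542328], [0.4350000023841858, 0.34700000286102295]]
[[0.418, 0.319, 0.146], [0.424, 0.313, 0.144], [0.427, 0.322, 0.141], [0.429, 0.312, 0.15], [0.433, 0.321, 0.144], [0.441, 0.312, 0.142], [0.443, 0.314, 0.146], [0.449, 0.302, 0.144], [0.456, 0.311, 0.146], [0.461, 0.304, 0.149], [0.468, 0.307, 0.141], [
[... 1073 characters left out ...]
, 0.23600000143051147], [0.5540000200271606, 0.27000001072883606], [0.4309999942779541, 0.33899998664855957]]
[[0.419, 0.316, 0.151], [0.428, 0.309, 0.138], [0.433, 0.308, 0.15], [0.44, 0.32, 0.152], [0.446, 0.31, 0.147], [0.451, 0.299, 0.148], [0.458, 0.297, 0.146], [0.464, 0.291, 0.142], [0.468, 0.301, 0.148], [0.474, 0.295, 0.147], [0.48, 0.288, 0.148], [0.487, 0.284, 0.149], [0.493, 0.278, 0.147], [0.497, 0.286, 0.145], [0.503, 0.279, 0.149], [0.509, 0.275, 0.147], [0.516, 0.267, 0.146], [0.522, 0.264, 0.149], [0.526, 0.26, 0.152], [0.528, 0.264, 0.151], [0.53, 0.258, 0.145], [0.534, 0.243, 0.144], [0.536, 0.26, 0.147], [0.539, 0.272, 0.146], [0.543, 0.255, 0.146], [0.547, 0.268, 0.144]]
```

View pics/scene.png

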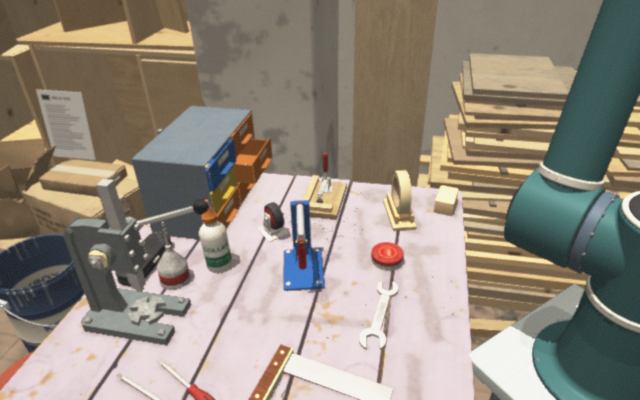

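View pics/top.png

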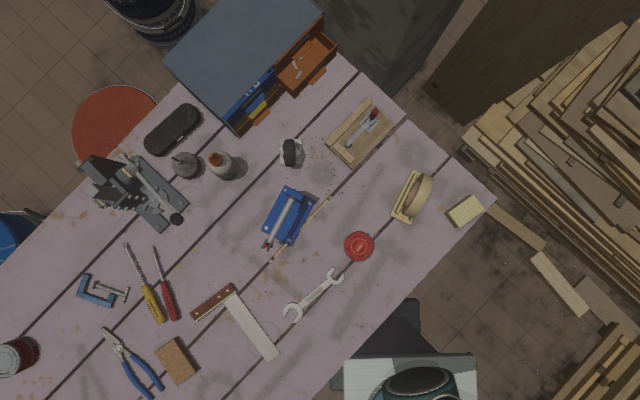

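The pictures show the roll at scene (400,200) and top (420,195), and the stand at scene (302,250) with its tip toward the camera. In the top view the peg tip is at (268,243), pointing away from the roll. I'll check the corridor for obstacles before moving.

Run:
```python
from h import *
P=np.vstack([cloud(c,np.load(c+".npz")["d"]) for c in("scene","top")])
a=np.array([.166,-.654]);b=np.array([.53,-.017]);L=np.linalg.norm(b-a);u=(b-a)/L
r=P[:,:2]-a;t=r@u;n=r@np.array([-u[1],u[0]])
for t0 in np.arange(0,.8,.1):
    k=(t>=t0)&(t<t0+.1)&(abs(n)<.15)&(P[:,2]<1); print(round(t0,1),k.sum(),P[k,2].max().round(3) if k.any() else None)
for x0 in np.arange(.25,.75,.1):
    print(round(x0,2),[ (lambda k:P[k,2].max().round(2) if k.any() else None)((abs(P[:,0]-x0)<.05)&(abs(P[:,1]-y)<.05)) for y in np.arange(-.1,.6,.1)])
```

```text
0.0 1918 -0.676
0.1 1772 -0.726
0.2 1759 -0.725
0.3 1283 -0.725
0.4 195 -0.731
0.5 1239 0.044
0.6 7517 0.044
0.7 8143 0.127
0.25 [None, np.float64(0.28), np.float64(0.01), np.float64(0.01), np.float64(0.01), np.float64(0.02), np.float64(0.03)]
0.35 [np.float64(0.01), np.float64(0.01), np.float64(0.03), np.float64(0.01), np.float64(0.01), np.float64(0.02), np.float64(0.02)]
0.45 [np.float64(0.04), np.float64(0.11), np.float64(0.03), np.float64(0.02), np.float64(0.15), np.float64(0.01), np.float64(0.26)]
0.55 [np.float64(0.04), np.float64(0.13), np.float64(0.01), np.float64(0.15), np.float64(0.15), np.float64(0.11), np.float64(0.25)]
0.65 [np.float64(0.01), np.float64(0.02), np.float64(0.06), np.float64(0.06), np.float64(0.09), np.float64(0.21), np.float64(0.15)]
```

>>> step_arm(
  motion=[
    [[0.0854,0.025,0.045,0.01,0,0,-3],[0.0854,0.05,0.09,0.015,0,0,-6],[0.0854,0.078,0.136,0.02,0,0,-10],[0.0854,0.106,0.185,0.02,0,0,-15],[0.0854,0.134,0.234,0.02,0,0,-20],[0.0854,0.162,0.283,0.02,0,0,-25],[0.0854,0.19,0.332,0.02,0,0,-30],[0.0854,0.218,0.381,0.02,0,0,-35]],
  ],
  newtons=60,
)

```text
time: 1.8
tool_pos: [0.3849, -0.2717, 0.2344]
tcp_rot: [3.089, -0.571, 0.002]
wrist_force: [0.7, -0.3, 0.0]
width: 1.002
```

>>> step_arm(
  motion=[
    [[0.0854,0.028,0.049,0,0,0,-2],[0.0854,0.056,0.098,0,0,0,-4],[0.0854,0.084,0.147,0,0,0,-6],[0.0854,0.112,0.196,0,0,0,-7.7],[0.0854,0.135,0.237,-0.01,0,0,-7.7],[0.0854,0.145,0.255,-0.02,0,0,-7.7],[0.0854,0.145,0.255,-0.02,0,0,-7.7],[0.0854,0.145,0.255,-0.02,0,0,-7.7]],
  ],
)

```text
time: 2.8
tool_pos: [0.5295, -0.0176, 0.2143]
tcp_rot: [3.042, -0.777, 0.001]
wrist_force: [0.7, 0.8, 0.1]
width: 1.003
```

Run:
```python
from h import *
s=read_state();print(s["tool_pos"],s["tcp_rot"])
im,d=read_camera("wrist");cv2.imwrite("pics/w1.png",im)
p=cloud("wrist",d);print(get_calibration("wrist")["world_from_camera"])
x,y,z=p.T
for lo in(.09,.1,.11):
    r=p[(abs(x-.53)<.09)&(abs(y+.017)<.07)&(z>lo)&(z<.14)]
    if len(r)>10: print(len(r),cv2.minAreaRect(r[:,:2].astype(np.float32)),np.percentile(r[:,2],[50,98,100]))
```

```text
[ 0.52948629 -0.01764998  0.21429829] [ 3.04243282e+00 -7.77321097e-01  1.10563479e-03]
[[-0.48148659 -0.84583885 -0.22962428  0.58695577]
 [-0.87645264  0.46502534  0.12482868 -0.04938986]
 [ 0.00119616  0.26135814 -0.96524116  0.37454599]
 [ 0.          0.          0.          1.        ]]
3897 ((0.5327319502830505, -0.018664464354515076), (0.025107011198997498, 0.09463564306497574), 61.52538299560547) [0.11711612 0.12246906 0.12353036]
3555 ((0.5318287014961243, -0.018184490501880646), (0.025056544691324234, 0.08569453656673431), 61.43492126464844) [0.11785832 0.12250916 0.12353036]
2890 ((0.5325850248336792, -0.01860753819346428), (0.02501111850142479, 0.06827978789806366), 61.27983093261719) [0.11922435 0.1225748  0.12353036]
```

View pics/w1.png

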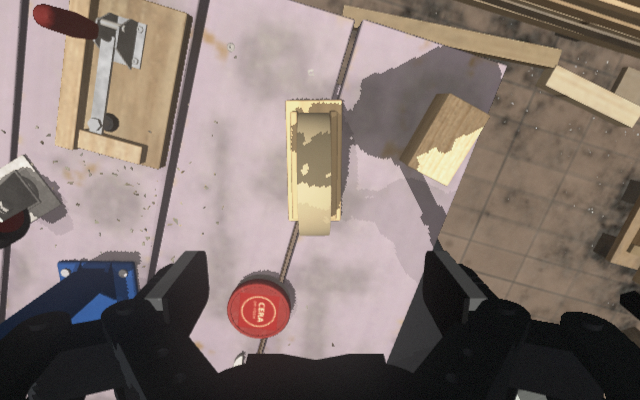

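>>> step_arm(
  motion=[
    [[0.07,0.0025,-0.001,-0.025,0,0,0],[0.06,0.0025,-0.001,-0.055,0,0,0],[0.05,0.0025,-0.001,-0.08,0,0,0],[0.05,0.0025,-0.001,-0.088,0,0,0],[0.05,0.0025,-0.001,-0.088,0,0,0],[0.0,0.0025,-0.001,-0.088,0,0,0],[0.0,0.0025,-0.001,-0.088,0,0,0],[0.0,0.0025,-0.001,-0.088,0,0,0]],
  ],
  newtons=60,
)

```text
time: 3.85
tool_pos: [0.5326, -0.0189, 0.1273]
tcp_rot: [3.043, -0.778, 0.004]
wrist_force: [0.9, 0.8, 0.4]
width: 0.003
```

Run:
```python
from h import *
s=read_state();print(s["width"],s["wrist_force"])
ims=[]
for c in("wrist","scene"):
    im,d=read_camera(c);ims.append(im if c=="wrist" else cv2.resize(im[110:260,320:560],(640,400)))
    for r in regions_of(c,"roll")[:1]:
        p=cloud(c,d,r["region"]);print(c,r["score"],np.median(p,0),np.percentile(p,[2,98],axis=0).round(3))
cv2.imwrite("pics/w2.png",cv2.resize(np.vstack(ims),(480,600)))
```

```text
0.0030079610640253744 [0.85285632 0.84699188 0.35694818]
wrist 0.96 [ 0.55420779 -0.03014354  0.11418693] [[ 0.529 -0.049  0.079]
 [ 0.579 -0.009  0.122]]
scene 0.74 [ 0.51261622 -0.00503946  0.0790907 ] [[ 0.483 -0.348 -0.171]
 [ 0.909  0.016  0.122]]
```

View pics/w2.png

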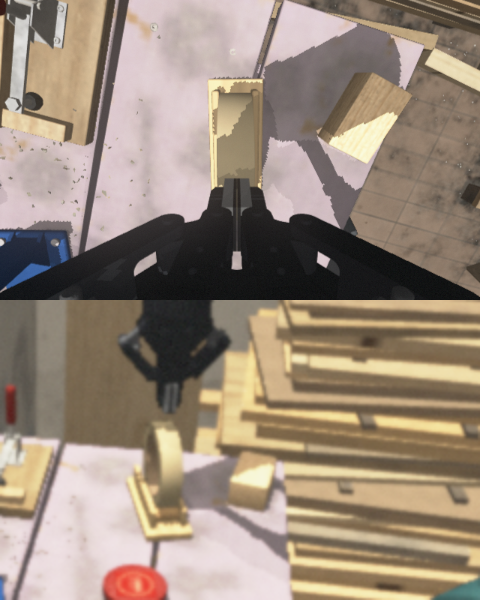

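Run:
```python
from h import *
T=np.array(get_calibration("wrist")["world_from_camera"]);print(T.round(3),read_state()["q"],read_state()["tool_pos"])
for c in("scene","top"):
    im,d=read_camera(c)
    p=cloud(c,d);col=im[d>0]
    k=(abs(p[:,0]-.53)<.1)&(abs(p[:,1]+.02)<.1)&(p[:,2]>.09)&(p[:,2]<.3)
    k2=k&(col.max(1)<70)
    q=p[k2];print(c,len(q));
    for z0 in np.arange(.09,.26,.01):
        m=(q[:,2]>=z0)&(q[:,2]<z0+.01)
        if m.any():print(round(z0,3),m.sum(),q[m].mean(0).round(3),np.ptp(q[m],axis=0).round(3))
    r=p[k&(col.min(1)>90)&(p[:,2]<.13)];print("roll",np.percentile(r,[2,98],axis=0).round(3))
```

```text
[[-0.481 -0.846 -0.229  0.589]
 [-0.877  0.465  0.125 -0.05 ]
 [ 0.001  0.261 -0.965  0.287]
 [ 0.     0.     0.     1.   ]] [-8.10965838e-02  6.69657115e-02  2.00012931e+00 -1.59362808e-03
  1.07325255e+00  1.99120627e+00] [ 0.53216497 -0.01878249  0.12671222]
scene 1671
0.14 1 [ 0.523 -0.014  0.149] [0. 0. 0.]
0.15 15 [ 0.527 -0.012  0.156] [0.021 0.023 0.007]
0.16 29 [ 0.529 -0.01   0.165] [0.021 0.023 0.01 ]
0.17 30 [ 0.528 -0.011  0.175] [0.026 0.023 0.009]
0.18 40 [ 0.524 -0.012  0.186] [0.019 0.03  0.009]
0.19 129 [ 0.526 -0.014  0.196] [0.043 0.067 0.01 ]
0.2 136 [ 0.524 -0.018  0.205] [0.049 0.077 0.01 ]
0.21 134 [ 0.52  -0.017  0.215] [0.05  0.088 0.01 ]
0.22 156 [ 0.52  -0.015  0.225] [0.055 0.103 0.01 ]
0.23 185 [ 0.52  -0.017  0.235] [0.061 0.106 0.01 ]
0.24 170 [ 0.522 -0.01   0.245] [0.046 0.087 0.01 ]
0.25 173 [ 0.524 -0.009  0.255] [0.054 0.07  0.01 ]
roll [[ 0.488 -0.027  0.091]
 [ 0.546  0.014  0.122]]
top 378
0.1 1 [ 0.536 -0.008  0.108] [0. 0. 0.]
0.11 2 [ 0.527 -0.017  0.119] [0.016 0.019 0.001]
0.12 5 [ 0.531 -0.013  0.123] [0.013 0.012 0.004]
0.14 3 [ 0.523 -0.013  0.15 ] [0.006 0.006 0.   ]
0.15 7 [ 0.524 -0.012  0.156] [0.013 0.013 0.008]
0.16 6 [ 0.527 -0.008  0.164] [0.012 0.009 0.007]
0.17 3 [ 0.528 -0.007  0.175] [0.008 0.006 0.008]
0.18 2 [ 0.527 -0.003  0.187] [0.002 0.001 0.003]
0.19 19 [0.535 0.005 0.197] [0.014 0.017 0.009]
0.2 18 [0.536 0.01  0.204] [0.012 0.022 0.008]
0.21 24 [0.539 0.015 0.215] [0.037 0.028 0.009]
0.22 10 [0.543 0.023 0.226] [0.006 0.015 0.007]
0.23 73 [0.554 0.027 0.236] [0.035 0.028 0.01 ]
0.24 12 [0.551 0.022 0.245] [0.027 0.022 0.009]
0.25 30 [0.547 0.016 0.255] [0.02  0.009 0.009]
roll [[ 0.496 -0.019  0.103]
 [ 0.529  0.008  0.123]]
```

The pads shut on nothing. The picture and depth show the fingertips at z≈0.150, above the roll, although the reported TCP is 0.127. The real tips are therefore about 45 mm higher than the stated geometry gives. I'll open, go down 45 mm more and grip again.

>>> step_arm(
  motion=[
    [[0.06,0,0,0,0,0,0],[0.06,0,0,0,0,0,0],[0.06,0,0,0,0,0,0],[0.06,0,0,-0.015,0,0,0],[0.06,0,0,-0.03,0,0,0],[0.06,0,0,-0.045,0,0,0],[0.06,0,0,-0.045,0,0,0],[0.06,0,0,-0.045,0,0,0]],
  ],
)

```text
time: 5.15
tool_pos: [0.5321, -0.0188, 0.0814]
tcp_rot: [3.042, -0.778, 0.002]
wrist_force: [0.7, 0.1, -0.6]
width: 0.701
```

>>> step_arm(
  motion=[
    [[0.0,0,0,0,0,0,0],[0.0,0,0,0,0,0,0],[0.0,0,0,0,0,0,0],[0.0,0,0,0,0,0,0],[0.0,0,0,0,0,0,0],[0.0,0,0,0,0,0,0],[0.0,0,0,0,0,0,0],[0.0,0,0,0,0,0,0]],
  ],
  newtons=60,
)

```text
time: 6.15
tool_pos: [0.5328, -0.0189, 0.0822]
tcp_rot: [3.043, -0.778, 0.004]
wrist_force: [-1.3, 0.4, 5.9]
width: 0.277
```

>>> step_arm(
  motion=[
    [[0.0,0,0,0.01,0,0,0],[0.0,0,0,0.025,0,0,0],[0.0,0,0,0.04,0,0,0],[0.0,0,0,0.06,0,0,0],[0.0,0,0,0.08,0,0,0],[0.0,0,0,0.1,0,0,0],[0.0,0,0,0.1,0,0,0],[0.0,0,0,0.1,0,0,0]],
  ],
)

```text
time: 7.15
tool_pos: [0.5324, -0.0188, 0.1819]
tcp_rot: [3.043, -0.778, 0.003]
wrist_force: [-0.3, 0.3, -1.3]
width: 0.276
```

Run:
```python
from h import *
print(read_state()["tool_pos"])
ims=[]
for c in("wrist","scene"):
    im,d=read_camera(c);ims.append(im if c=="wrist" else cv2.resize(im[110:310,240:560],(640,400)))
    for r in regions_of(c,"roll")[:1]:
        p=cloud(c,d,r["region"]);print(c,r["score"],np.median(p,0),np.percentile(p,[2,98],axis=0).round(3))
cv2.imwrite("pics/w3.png",cv2.resize(np.vstack(ims),(480,600)))
```

```text
[ 0.53243386 -0.01883594  0.18194317]
wrist 0.95 [ 0.54616299 -0.02647058  0.2150938 ] [[ 0.502 -0.049  0.177]
 [ 0.577  0.001  0.221]]
scene 0.62 [ 0.50685546 -0.00258556  0.17315112] [[ 0.482 -0.192  0.022]
 [ 0.728  0.017  0.22 ]]
```

View pics/w3.png

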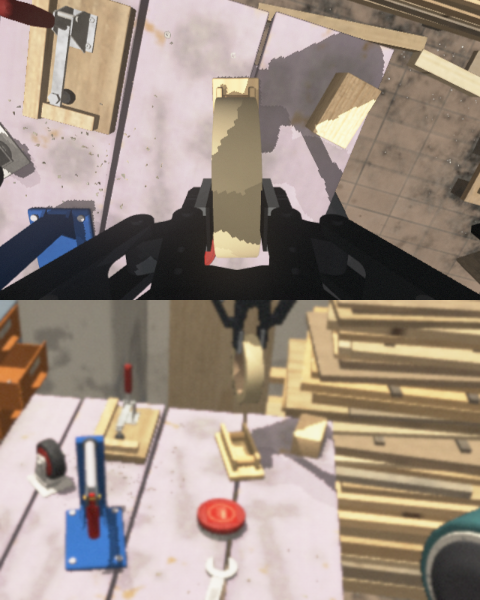

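The roll is gripped squarely, with its top at z≈0.222 and its centre at TCP z − 12.5 mm. The cradle is empty and the flap hangs down at scene-crop pixel (93,510). Next I carry the roll above peg height round to the tip side while turning it.

>>> step_arm(
  motion=[
    [[0.0,-0.01,0.01,0.02,0,0,8],[0.0,-0.03,0.04,0.038,0,0,18],[0.0,-0.055,0.08,0.038,0,0,28],[0.0,-0.08,0.12,0.038,0,0,38],[0.0,-0.105,0.16,0.038,0,0,48],[0.0,-0.13,0.2,0.038,0,0,58],[0.0,-0.155,0.235,0.038,0,0,68],[0.0,-0.172,0.265,0.038,0,0,78]],
  ],
)

```text
time: 8.35
tool_pos: [0.3585, 0.2472, 0.2185]
tcp_rot: [2.85, 1.319, 0.0]
wrist_force: [0.7, 0.5, -2.3]
width: 0.275
```

>>> step_arm(
  motion=[
    [[0.0,0.003,0.025,0,0,0,5],[0.0,0.009,0.05,0,0,0,9],[0.0,0.015,0.08,0,0,0,10.6],[0.0,0.0195,0.103,0,0,0,10.6],[0.0,0.0195,0.103,0,0,0,10.6],[0.0,0.0195,0.103,0,0,0,10.6],[0.0,0.0195,0.103,0,0,0,10.6],[0.0,0.0195,0.103,0,0,0,10.6]],
  ],
)

```text
time: 9.35
tool_pos: [0.378, 0.3495, 0.2186]
tcp_rot: [2.717, 1.576, 0.001]
wrist_force: [-0.6, 0.4, -0.7]
width: 0.28
```

```bash
cat > look.py <<'E'
from h import *
import sys
s=read_state();print(s["tool_pos"],s["tcp_rot"],s["width"])
R=get_calibration("wrist")["world_from_camera"]
ims=[]
for c in("wrist","scene","top"):
    im,d=read_camera(c);ims.append(im if c=="wrist" else cv2.resize(im[150:310,200:456],(640,400)))
    for t in("roll","flap"):
      for r in regions_of(c,t)[:1]:
        p=cloud(c,d,r["region"]);print(c,t,round(r["score"],2),np.median(p,0).round(3),np.percentile(p,[5,95],axis=0).round(3).tolist())
    p=cloud(c,d);k=(p[:,0]>.41)&(p[:,0]<.6)&(p[:,1]>.2)&(p[:,1]<.345)&(p[:,2]>.135)&(p[:,2]<.156)
    q=p[k]
    if len(q)>20: print(c,"peg",len(q),cv2.minAreaRect(q[:,:2].astype(np.float32)))
cv2.imwrite("pics/%s.png"%sys.argv[1],cv2.resize(np.vstack(ims),(320,600)) if len(sys.argv)>2 else np.vstack([np.hstack([cv2.resize(i,(400,250)) for i in ims[:2]]),cv2.resize(ims[2],(800,350))[:, :]]))
E
python3 look.py w4
```

```text
[0.37795707 0.34951147 0.21857184] [2.71659805e+00 1.57605115e+00 6.48468570e-04] 0.28041413173806023
wrist roll 0.69 [0.385 0.365 0.253] [[0.362, 0.327, 0.225], [0.405, 0.392, 0.258]]
wrist flap 0.66 [0.51  0.282 0.057] [[0.433, 0.251, 0.007], [0.547, 0.327, 0.147]]
wrist peg 5463 ((0.4833974838256836, 0.2886212468147278), (0.039813779294490814, 0.14132660627365112), 61.153018951416016)
scene roll 0.9 [0.373 0.35  0.199] [[0.345, 0.314, 0.16], [0.397, 0.394, 0.254]]
scene peg 183 ((0.48081979155540466, 0.28619715571403503), (0.019606437534093857, 0.1420348435640335), 55.68650817871094)
top roll 0.69 [0.368 0.321 0.232] [[0.348, 0.303, 0.166], [0.407, 0.383, 0.254]]
top peg 531 ((0.4819602966308594, 0.286214679479599), (0.03872496262192726, 0.14021813869476318), 62.116695404052734)
```

View pics/w4.png

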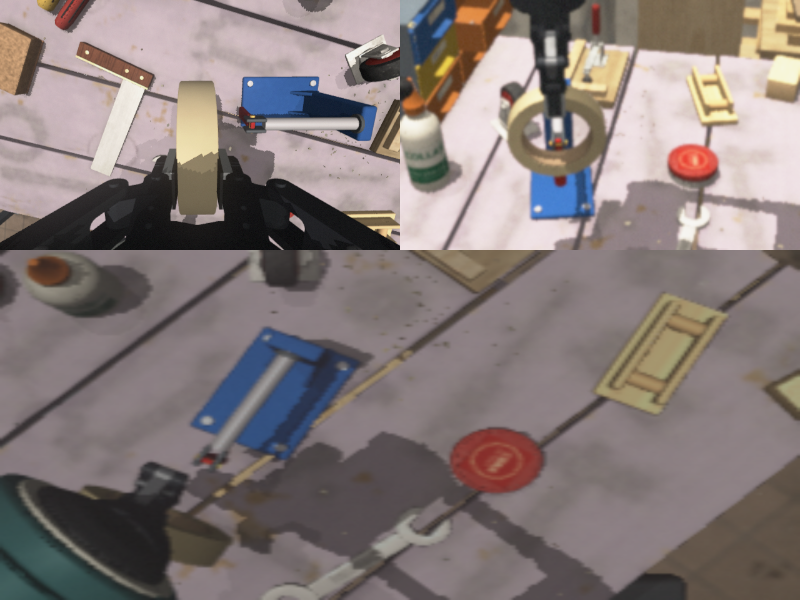

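The wrist picture shows the roll between the pads, the clevis and peg to its right at (250,120), parallel to the roll's axis. I'll lower to carry height and thread slowly.

>>> step_arm(
  motion=[
    [[0.0,0,0,-0.02,0,0,0],[0.0,0,0,-0.05,0,0,0],[0.0,0,0,-0.08,0,0,0],[0.0,0,0,-0.08,0,0,0],[0.0,0.008,-0.0045,-0.08,0,0,0],[0.0,0.02,-0.0115,-0.08,0,0,0],[0.0,0.034,-0.0195,-0.08,0,0,0],[0.0,0.034,-0.0195,-0.08,0,0,0]],
  ],
)

```text
time: 10.8
tool_pos: [0.4138, 0.3302, 0.1393]
tcp_rot: [2.718, 1.574, 0.003]
wrist_force: [0.0, -0.0, -1.4]
width: 0.277
```

```bash
python3 look.py w5
```

```text
[0.41383999 0.33015949 0.13932797] [2.71776679 1.57413645 0.00304362] 0.27731368845704657
wrist roll 0.96 [0.42  0.345 0.173] [[0.397, 0.307, 0.144], [0.439, 0.373, 0.178]]
wrist flap 0.55 [0.432 0.326 0.118] [[0.429, 0.325, 0.088], [0.433, 0.328, 0.132]]
wrist peg 10314 ((0.48187312483787537, 0.2840854525566101), (0.040521156042814255, 0.1352824866771698), 65.29475402832031)
scene roll 0.62 [0.407 0.331 0.119] [[0.379, 0.295, 0.08], [0.433, 0.376, 0.173]]
top roll 0.54 [0.396 0.289 0.147] [[0.378, 0.281, 0.101], [0.406, 0.298, 0.166]]
top flap 0.25 [0.641 0.266 0.063] [[0.613, 0.245, 0.001], [0.68, 0.294, 0.085]]
top peg 406 ((0.4872882664203644, 0.28344976902008057), (0.038962118327617645, 0.1281966120004654), 62.071563720703125)
```

View pics/w5.png

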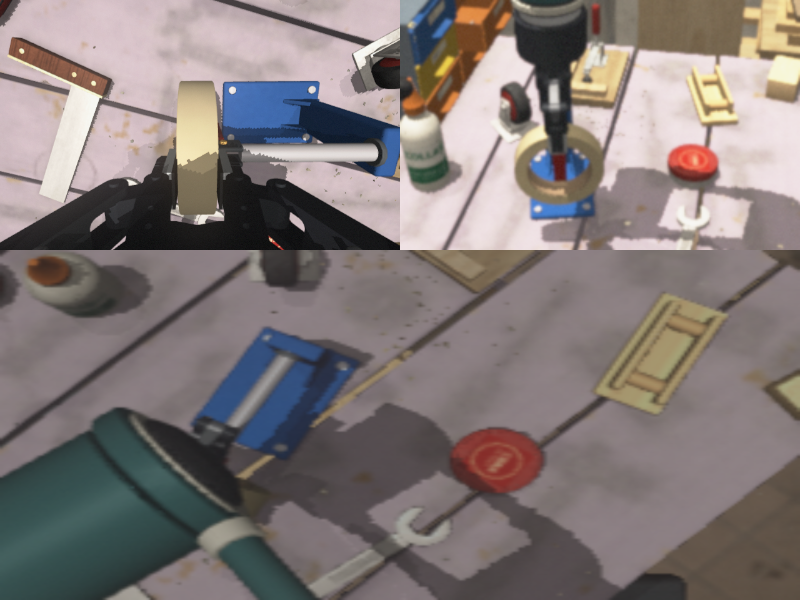

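The scene view shows the ring centred on the flap and peg tip at (558,163), with no contact. Continuing inward 95 mm.

>>> step_arm(
  motion=[
    [[0.0,0.01,-0.006,-0.001,0,0,0],[0.0,0.021,-0.0125,-0.001,0,0,0],[0.0,0.032,-0.019,-0.001,0,0,0],[0.0,0.043,-0.0255,-0.001,0,0,0],[0.0,0.054,-0.032,-0.001,0,0,0],[0.0,0.065,-0.0385,-0.001,0,0,0],[0.0,0.076,-0.045,-0.001,0,0,0],[0.0,0.0817,-0.0485,-0.001,0,0,0]],
  ],
)

```text
time: 12.25
tool_pos: [0.4942, 0.2818, 0.1375]
tcp_rot: [2.716, 1.577, 0.0]
wrist_force: [-0.2, -0.2, -1.9]
width: 0.276
```

```bash
python3 look.py w6
```

```text
[0.49422482 0.28180037 0.1374888 ] [2.71616032e+00 1.57689595e+00 4.76015143e-04] 0.27603576512237354
wrist roll 0.8 [0.501 0.297 0.171] [[0.478, 0.259, 0.142], [0.521, 0.325, 0.177]]
wrist flap 0.95 [0.433 0.321 0.106] [[0.428, 0.314, 0.08], [0.435, 0.326, 0.145]]
wrist peg 10636 ((0.49435874819755554, 0.3040855824947357), (0.06518227607011795, 0.1425381302833557), 55.107810974121094)
scene roll 0.8 [0.488 0.279 0.13 ] [[0.46, 0.248, 0.084], [0.511, 0.328, 0.172]]
scene flap 0.56 [0.429 0.321 0.105] [[0.425, 0.305, 0.075], [0.464, 0.327, 0.141]]
scene peg 456 ((0.46236494183540344, 0.29953232407569885), (0.10020384192466736, 0.09603086858987808), 60.04848861694336)
top flap 0.65 [0.463 0.246 0.154] [[0.458, 0.241, 0.14], [0.469, 0.253, 0.162]]
top peg 52 ((0.4431385099887848, 0.2822112441062927), (0.012891925871372223, 0.09630581736564636), 27.286575317382812)
```

View pics/w6.png

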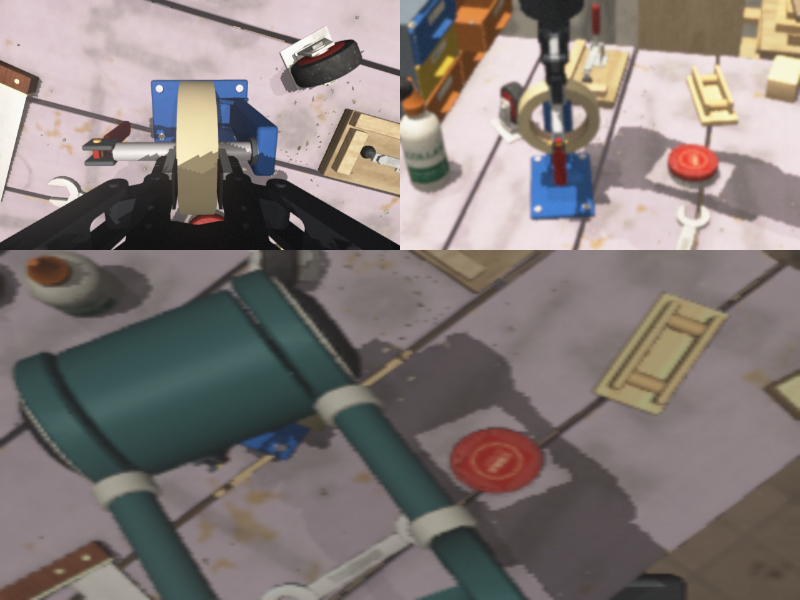

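The roll is past the flap, which hangs straight down again (tip z≈0.078 at (0.43,0.32)). Lowering 10 mm onto the peg and opening a little.

>>> step_arm(
  motion=[
    [[0.0,0,0,-0.004,0,0,0],[0.0,0,0,-0.008,0,0,0],[0.0,0,0,-0.01,0,0,0],[0.0,0,0,-0.01,0,0,0],[0.0,0,0,-0.01,0,0,0],[0.03,0,0,-0.01,0,0,0],[0.036,0,0,-0.01,0,0,0],[0.042,0,0,-0.01,0,0,0]],
  ],
)

```text
time: 13.7
tool_pos: [0.4936, 0.2828, 0.1278]
tcp_rot: [2.715, 1.578, 0.002]
wrist_force: [0.6, -0.2, 4.0]
width: 0.491
```

>>> step_arm(
  motion=[
    [[0.042,0,0,0,0,0,0],[0.042,0,0,0.01,0,0,0],[0.042,0,0,0.03,0,0,0],[0.042,0,0,0.055,0,0,0],[0.042,0,0,0.085,0,0,0],[0.042,0,0,0.12,0,0,0],[0.042,0,0,0.13,0,0,0],[0.042,0,0,0.13,0,0,0]],
  ],
)

```text
time: 14.7
tool_pos: [0.494, 0.283, 0.2588]
tcp_rot: [2.715, 1.578, 0.005]
wrist_force: [-0.7, -0.3, -1.2]
width: 0.492
```

```bash
python3 look.py w7
python3 - <<'E'
from h import *
s=read_state();print(s["time"],s["wrist_force"])
im,d=read_camera("wrist");r=regions_of("wrist","roll")[0];p=cloud("wrist",d,r["region"]);q=p[p[:,2]>.115]
print(len(q),cv2.minAreaRect(q[:,:2].astype(np.float32)),np.percentile(q[:,2],99))
E
```

```text
[0.49396251 0.28298598 0.25877993] [2.71533297 1.5783709  0.00524023] 0.4919614851542788
wrist roll 0.73 [0.496 0.292 0.156] [[0.471, 0.251, 0.128], [0.518, 0.324, 0.162]]
wrist flap 0.7 [0.431 0.319 0.112] [[0.426, 0.312, 0.074], [0.434, 0.325, 0.143]]
wrist peg 4930 ((0.48438483476638794, 0.28212788701057434), (0.08958447724580765, 0.1350083351135254), 88.11570739746094)
scene roll 0.93 [0.49  0.291 0.132] [[0.461, 0.25, 0.072], [0.513, 0.329, 0.163]]
scene flap 0.77 [0.429 0.321 0.11 ] [[0.425, 0.316, 0.08], [0.433, 0.327, 0.14]]
scene peg 690 ((0.4884997308254242, 0.2911360263824463), (0.08987030386924744, 0.1347680389881134), 31.679847717285156)
top peg 84 ((0.447124719619751, 0.28523993492126465), (0.018172048032283783, 0.08357832580804825), 29.64377784729004)
15.15 [-0.19754039 -0.44078778  0.50271614]
4025 ((0.49371767044067383, 0.28528380393981934), (0.09837637096643448, 0.025015998631715775), 60.02561950683594) 0.1651397588655752
```

View pics/w7.png

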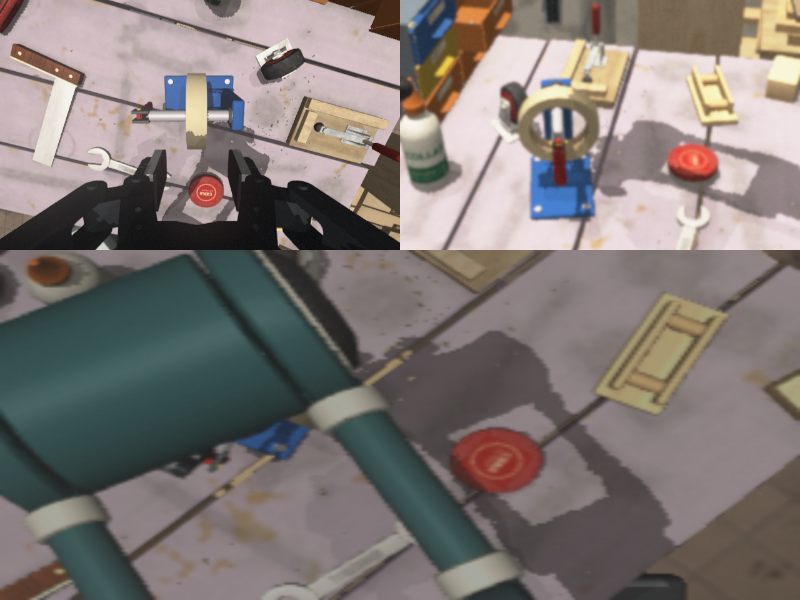

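The roll hangs on the peg with its top at z≈0.165 and the flap is down in front of it. I'll wait a second for any swing to die out, then hand in.

>>> step_arm(
  motion=[
    [[0.042,0,0,0,0,0,0],[0.042,0,0,0,0,0,0],[0.042,0,0,0,0,0,0],[0.042,0,0,0,0,0,0],[0.042,0,0,0,0,0,0],[0.042,0,0,0,0,0,0],[0.042,0,0,0,0,0,0],[0.042,0,0,0,0,0,0]],
  ],
)

```text
time: 16.25
tool_pos: [0.4935, 0.2827, 0.2574]
tcp_rot: [2.715, 1.578, 0.001]
wrist_force: [0.2, 0.3, 0.7]
width: 0.494
```

Run:
```python
from h import *
for _ in range(2):
    im,d=read_camera("wrist");r=regions_of("wrist","roll")[0];p=cloud("wrist",d,r["region"]);q=p[p[:,2]>.115]
    print(len(q),cv2.minAreaRect(q[:,:2].astype(np.float32)),np.percentile(q[:,2],99))
print(finish_job())
```

```text
3890 ((0.4936806559562683, 0.2854079008102417), (0.09795786440372467, 0.024892346933484077), 59.739532470703125) 0.164765751809862
3986 ((0.4934447407722473, 0.28536975383758545), (0.09830634295940399, 0.02498728409409523), 59.343772888183594) 0.1646905654781208
the job is handed in; nothing more can be done
None
```

The roll is hanging on the peg inside the flap, and I handed the job in at about 16.4 s of the 45 s allowed. No verdict was reported.

**What I did:** I took the roll out of the cradle from above and carried it round to the tip of the peg. I threaded it 14 mm below the peg's axis until it was past the flap, lowered it, let go and drew the gripper up clear.

**Last checks:**
- **Roll:** it sits about 10 mm inward of peg_seat. Its centre is about 27 mm below the peg's axis, and its axis is within about 2° of the peg's. Two readings just before handing in agreed to within 0.3 mm, so it was hardly moving.
- **Flap:** it was back straight down in the last picture, about 1.5 s before hand-in. I did not see it lifted during the threading; I infer that from the roll having passed it.
- **Other things:** the castor and the wax tin look unmoved in the last pictures, and the visible part of the glue bottle does too. I did not measure any of them again.
- **Wrist force:** at most about 6 N in the readings after each move.

**What disagreed:** the first grasp closed on nothing. Depth readings put the shut fingertips about 23 mm behind the reported TCP, where the description says 22 mm ahead. I used the measured offset from then on, and the second grasp held, with the opening at about 24 mm on the 25 mm roll.

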